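# Hang the ring spanner and latch the rack's keeper bar

## Robot

A 6-joint arm with a two-finger parallel gripper is mounted at the origin on the work surface. World frame = base frame: x ahead of the robot, y to its left, z up, the work surface at z = 0. Lengths are in m, angles in degrees, forces in N, time in s.
With the tool pointing down it reaches from about 0.35 to 0.85 m from the base axis. Payload 8.1 kg.
Tool frame: the origin (TCP) lies on the centre line of the jaws, within the pads' length; the fingertips stand 11 mm ahead of it and the grasp point (between the pads) lies 8 mm behind it; z points along the fingers, y is the direction in which the jaws open and shut (so a half turn about z gives the same grasp; the last joint's range is limited). The gripper opens to 85 mm and grips with 20 to 120 N. Pads are 22 mm wide; open, the fingers measure 114 mm over their backs; the gripper's body (76 mm by 85 mm) begins 54 mm behind the grasp point. The pads swing forward as they close: fully open they stand 13 mm farther back than shut.
Start: joints at [-70.153, 7.471, 85.268, -0, 87.261, -4.893], TCP at [0.251, -0.545, 0.242] pointing down, gripper open.
Joint ranges: [-169.43, 169.43], [-51.17, 129.36], [1.28, 143.12], [-76.62, 256.62], [0, 156.53], [-152.29, 152.29]. Speed limits (degrees/s): [136.94, 136.94, 159.86, 180, 180, 180].

## Interface

Orientations are given as a 3x3 rotation matrix whose columns are the frame's x, y, z axes.
In Python, from plant import * gives the robot as it stands.
- The arm moves only by the tool jog_arm, never from a script. Its argument "increments" is a list of rows, each a list of 7 numbers: the opening, from 0 (shut) to 1 (fully open), then the shift along the tool's x, y, z in m, then the turn, a rotation vector about the tool's x, y, z in degrees. A call has exactly 8 rows; each row is the pose to reach, as a shift and turn from the pose commanded when the call began, along the tool's axes at that moment; what a row does not reach only later rows make up. A row lasts 1/8 s, in which the tool goes at most 62.5 mm and 10.7 degrees, less where a joint would pass 70% of its speed; a pose out of reach is approached as far as the arm can. A call with a gripper value outside its range is refused whole. The fingers move at their own pace and stop on an object; "newtons" is the grip in N (left out, the last holds). Time passes only in rows, so rows that repeat a pose let the fingers close, or fill a call up. It gives the time, the measured TCP pose, the force and the opening at its end, in the units of the state.
- state(): the state, without advancing time (a new reading comes with each control period).
- camera(name): name is "scene" or "side" or "wrist"; returns a dict with "color" (400x640x3 uint8, blue, green, red), "fx", "fy", "cx", "cy" (pixels), "R" (3x3) and "t" (3): a world point X has camera coordinates R X + t; the wrist camera has in their place "hand_eye" (4x4, takes a point from camera to tool coordinates, whose origin is the TCP and whose axes are the flange's). Camera axes: x right, y down, z forward; pixel columns grow to the right and rows downward; lengths in m; the calibration is good to about 2 mm. A picture is of the moment at which its call begins: read the wrist's pose just before it. There is no depth.
- hand_in(): hands the job in, once; it reports no verdict.
The state is a dict: "time_s": time; "joint_pos": joint angles; "dq": joint speeds; "tau": joint torques, N m; "eef_pos": TCP position; "tcp_rot": TCP orientation; "force": force on the tool from outside, world axes, zero at the start; "wrist_torque": the same for the moment, N m; "grip_width": finger opening in m.
Only numpy, scipy, OpenCV 4.12 (cv2) and the standard library are available. Lean on these libraries where they do the work, as an engineer would, in place of code of your own. Each camera call takes 0.05 s, during which the arm holds its last target. There are 200 camera calls.

## Task

Hang the loose ring spanner by its ring on the free peg of the sloping tool rack so that it lies flat on the panel with its shank straight down the slope, and let go of it. Then swing the keeper bar up over the shanks, gently, until it has clicked past its spring catch and sits fully home against the stop. Leave the other loose tools and parts where they are.

Things in the scene. Friction and masses are not known exactly. Their poses are not given: they have to be found in the camera images.
- panel: grey face of the tool rack, fixed, 35 degrees from level, facing up and roughly to the right of the robot; place and yaw vary. Origin on its surface, 98 mm over the bench; x points up the slope, y level along it, z out of the face. It spans x -145 to 130, y -140 to 125 mm. The taken peg is at x 105, y 45; its spanner (28 mm wide, down to x -48, 8 mm thick) stays there
- catch (a point): where the keeper bar's tip lies when home (panel x 70, y -100 mm, 16 mm out of the face; panel's axes). Beyond it is the spring catch, a dark block 24 mm high with a roller facing the hinge (panel y -113 to -135); up the slope of it the stop, 24 mm high (panel x 76 to 86, y -92 to -114)
- peg_root (a point): point on the panel's face at the foot of the free peg (12 mm diameter, 20 mm long, square to the face); its axes are the panel's
- spanner: the loose ring spanner to hang: plain steel, 157 mm long over all, 8 mm thick, shank 14 mm wide, a closed ring (outer diameter 29, hole 17 mm) at one end and an open jaw 28 mm wide at the other, 120 g, lying flat on the bench. Origin at mid shank on the underside; x points along the shank to the ring, z is the thickness
- spanner_ring (a point): centre of the spanner's ring hole at half thickness, 65 mm from the spanner's origin along its x, 4 mm up; its axes are the spanner's
- keeper (a joint): angle of the keeper bar (rad): 0 = fully home against the stop, across the slope over both shanks; grows as the bar swings down the slope about its hinge, up to 1.6. The hinge is stiff and the bar stays where it is left. A sprung roller is met at 0.04 rad, has its crest at 0.016 rad, takes 15 to 20 N at the knob to pass, then holds the bar home
- keeper_hinge (a point): pivot of the keeper bar at one side of the panel, at the bar's mid thickness, 16 mm out from the panel's face. The bar is steel, 14 mm wide, 8 mm thick (12 to 20 mm out from the face), its rounded tip 204 mm from the pivot
- knob (a point): mid height of the black round knob on the keeper bar, 16 mm diameter, 172 mm from the pivot: it stands square to the panel, from 32 to 62 mm out of the face (this point 48 mm out)
- open_spanner: another loose spanner with open jaws at both ends and no ring, 167 mm long, 8 mm thick, lying flat; leave it. Origin at mid shank on the underside
- injector: loose fuel injector, 170 mm long, 34 mm high, lying on the bench left of the rack; leave it. Origin under its middle
- socket: loose steel socket, 26 mm diameter, 45 mm high, standing; leave it. Origin under its middle
- jar: loose small glass jar, 52 mm diameter, 60 mm high; leave it. Origin under its middle
- screwdriver: loose screwdriver lying on the bench left of the rack; leave it. Origin under its middle
There are look-alikes about, which are no part of the job. What is shaped like the spanner but turquoise is not meant.

How it is judged:
By the outcome, as a careful person would: the job done as asked, in the order asked, and still so for the second after the job is handed in, with the robot touching nothing.
It also fails if it takes over 56 s, if anything falls off the work surface, if the arm or the gripper's body presses on something with over 40 N, if the wrist force passes 120 N, or if a joint passes its speed limit or range.

## Working session

There is one attempt and no reset: what is moved stays moved. The work goes in short steps, Python scripts to look and compute and a tool call to move; the robot and the scene stay as the last step left them, time stands still between calls to the robot, and variables do not carry over. Pictures are saved under pics/ and viewed, about 8 in all and at most 12, crops included, and the job is handed in when it is done.

Besides the shell and the picture viewer there is one more tool, called after "Call:" as name(argument=value, ...), one argument or row to a line, values as JSON. jog_arm: Moves the arm, as the interface text tells. Its arguments: {"type":"object","properties":{"increments":{"type":"array","items":{"type":"array","items":{"type":"number"}}},"newtons":{"type":"number"}},"required":["increments"]}

```bash
ls; mkdir -p pics
python3 - <<'E'
from plant import *
import cv2,numpy as np
s=state();print({k:np.round(v,3).tolist() for k,v in s.items()})
for n in("scene","side","wrist"):
    c=camera(n);cv2.imwrite(f"pics/{n}0.png",c["color"])
    print(n,c["fx"],c["fy"],c["cx"],c["cy"],*[np.round(c[k],4).tolist() for k in("R","t","hand_eye") if k in c])
E
```

```text
pics
{'time_s': 0.0, 'joint_pos': [-70.153, 7.517, 85.33, 0.001, 87.261, -4.895], 'dq': [-0.08, 0.008, -0.069, 0.097, -0.062, 0.099], 'tau': [-0.002, -56.94, -50.055, -0.0, 0.014, 0.0], 'eef_pos': [0.251, -0.544, 0.241], 'tcp_rot': [[0.908, 0.419, -0.001], [0.419, -0.908, 0.002], [0.0, -0.002, -1.0]], 'force': [-0.129, 0.106, 0.389], 'wrist_torque': [-0.011, -0.028, 0.021], 'grip_width': 0.086}
scene 470.2021360913004 470.2021360913004 322.66906834066117 198.1111584567122 [[0.3881, 0.9216, 0.0054], [0.6359, -0.2635, -0.7254], [-0.6671, 0.285, -0.6883]] [-0.1888, -0.2598, 1.7194]
side 489.12859201328666 489.12859201328666 319.42386501060906 191.75551962364017 [[-0.9331, -0.3593, -0.0153], [-0.2478, 0.6733, -0.6966], [0.2606, -0.6462, -0.7173]] [0.4844, 0.2283, 1.5356]
wrist 294.50679874815387 294.50679874815387 314.409111544776 195.53402253125617 [[0.0005, -0.9582, -0.2859, 0.0731], [1.0, 0.0004, 0.0004, -0.0011], [-0.0003, -0.2859, 0.9582, -0.1322], [0.0, 0.0, 0.0, 1.0]]
```

View pics/scene0.png

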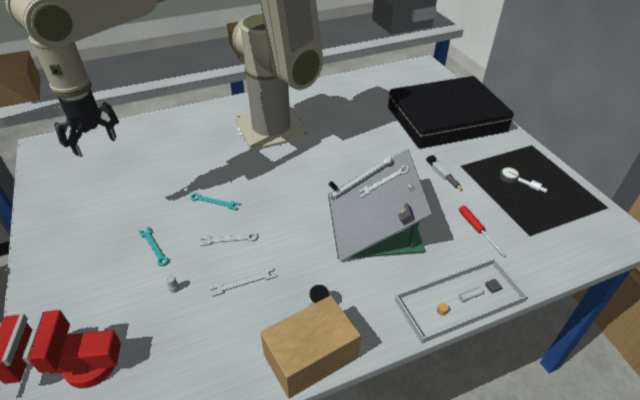

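View pics/side0.png

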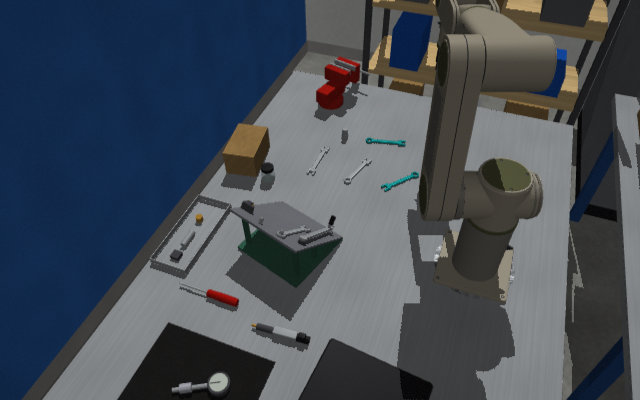

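The scene view shows the rack at about (380,205) and two steel spanners at (228,239) and (245,281). The side view shows the rack at (290,235). I'll enlarge these areas in one composite.

```bash
cat > h.py <<'E'
from plant import *
import cv2,numpy as np
from scipy.spatial.transform import Rotation as Rn
def ray(c,uv,s=None):
    d=np.array([(uv[0]-c["cx"])/c["fx"],(uv[1]-c["cy"])/c["fy"],1.])
    if "R" in c: return -c["R"].T@c["t"],c["R"].T@d
    H=np.array(c["hand_eye"]);T=np.array(s["tcp_rot"])
    return np.array(s["eef_pos"])+T@H[:3,3],T@H[:3,:3]@d
def onz(c,uv,z,s=None):
    o,d=ray(c,uv,s);return o+d*(z-o[2])/d[2]
def tri(*rs):
    A=sum(np.eye(3)-np.outer(d,d)/(d@d) for o,d in rs)
    b=sum((np.eye(3)-np.outer(d,d)/(d@d))@o for o,d in rs)
    p=np.linalg.solve(A,b)
    return p,[np.linalg.norm(np.cross(p-o,d))/np.linalg.norm(d) for o,d in rs]
def proj(c,X,s=None):
    if "R" in c: p=c["R"]@X+c["t"]
    else:
        H=np.array(c["hand_eye"]);T=np.array(s["tcp_rot"])
        p=H[:3,:3].T@(T.T@(np.array(X)-s["eef_pos"])-H[:3,3])
    return np.array([c["fx"]*p[0]/p[2]+c["cx"],c["fy"]*p[1]/p[2]+c["cy"]])
E
python3 - <<'E'
from h import *
a=cv2.imread("pics/scene0.png");b=cv2.imread("pics/side0.png")
A=cv2.resize(a[145:265,320:440],(480,480),interpolation=2)
B=cv2.resize(b[190:290,225:350],None,fx=2.5,fy=2.5,interpolation=2)
C=cv2.resize(a[180:305,135:285],(312,260),interpolation=2)
o=np.zeros((600,800,3),np.uint8);o[:480,:480]=A;o[:250,482:794]=B;o[260:520,482:794]=C
cv2.imwrite("pics/crop1.png",o)
E
```

```text
(no output)
```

View pics/crop1.png

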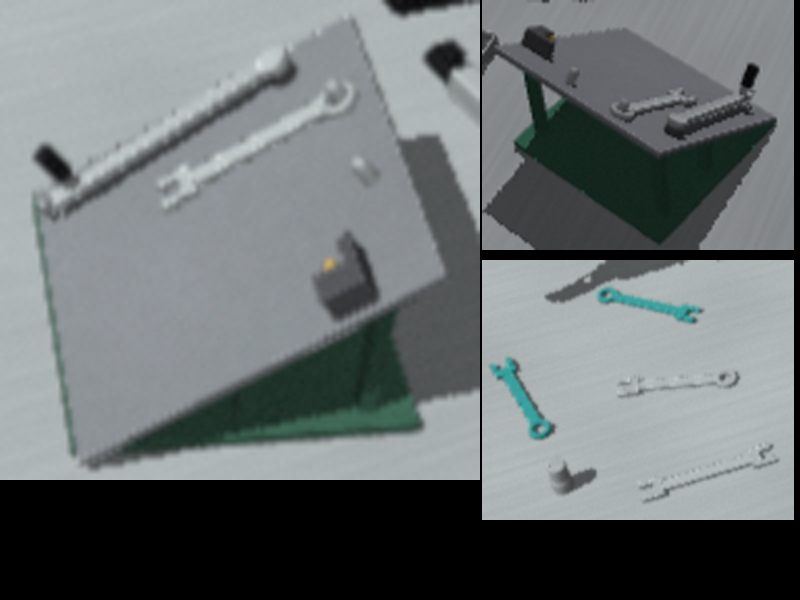

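```bash
cat >> h.py <<'E'
def panelR(yaw): # yaw: world direction of uphill horizontal
    a=np.radians(35);c,s=np.cos(yaw),np.sin(yaw)
    x=np.array([np.cos(a)*c,np.cos(a)*s,np.sin(a)]);z=np.array([-np.sin(a)*c,-np.sin(a)*s,np.cos(a)])
    return np.column_stack([x,np.cross(z,x),z])
E
python3 - <<'E'
from h import *
from scipy.optimize import least_squares
import pickle
cs,cd=camera("scene"),camera("side");pickle.dump((cs,cd),open("cams.pkl","wb"))
P=np.array([[.13,.125,0],[.13,-.14,0],[-.145,-.14,0],[-.145,.125,0]])
A=np.array([[350,17],[445,270],[80,462],[35,197]])/4+[320,145]-.4
B=(np.array([[660,155],[497,50],[628,28],[776,120]])-[482,0])/2.5+[225,190]-.3
def f(p):
    R=panelR(p[2]);X=P@R.T+[p[0],p[1],.098]
    return np.r_[[proj(cs,x)-a for x,a in zip(X,A)],[proj(cd,x)-b for x,b in zip(X,B)]].ravel()
r=least_squares(f,[.5,.0,1.5],loss='soft_l1')
print(r.x,np.degrees(r.x[2]),np.round(f(r.x),1))
R=panelR(r.x[2]);t=np.r_[r.x[:2],.098]
# peg in scene & side (mid of visible peg -> out 10mm)
ps=np.array([362,168])/4+[320,145]-.4;pd=(np.array([573,76])-[482,0])/2.5+[225,190]-.3
X,e=tri(ray(cs,ps),ray(cd,pd));print("peg",R.T@(X-t),e)
k,e=tri(ray(cs,np.array([52,163])/4+[320,145]-.4),ray(cd,(np.array([749,76])-[482,0])/2.5+[225,190]-.3));print("knob",R.T@(k-t),e)
h,e=tri(ray(cs,np.array([278,62])/4+[320,145]-.4),ray(cd,(np.array([680,122])-[482,0])/2.5+[225,190]-.3));print("hinge",R.T@(h-t),e)
def C(u,v):return onz(cs,np.array([u-482,v-260])/2.08+[135,180]-.25,.004)
print("ring",C(727,378),"jaw",C(630,385),"open", C(763,455),C(650,490))
E
```

```text
[0.57191235 0.12528137 1.26887937] 72.70143288537929 [ 0.2 -1.7  0.7  0.2 -0.4 -0.7  0.3 -1.6  0.3 -0.6 -1.2 -1.4 -0.8 -0.1
  0.7 -0.9]
peg [ 0.10327155 -0.03560479  0.01084153] [np.float64(0.0005172751214176729), np.float64(0.0005172751214175238)]
knob [-0.10268922  0.0845608   0.04730052] [np.float64(0.0012827521276316477), np.float64(0.0012827521276316321)]
hinge [0.06948166 0.10046637 0.01519781] [np.float64(0.0027922934772215587), np.float64(0.0027922934772217343)]
ring [ 0.49318141 -0.21734785  0.004     ] jaw [ 0.4553095  -0.34135067  0.004     ] open [ 0.63552601 -0.21292302  0.004     ] [ 0.6331579  -0.35664124  0.004     ]
```

```bash
cat >> h.py <<'E'
def mv(p,Rt):
    s=state();R0=np.array(s["tcp_rot"])
    print("shift mm",np.round(1e3*R0.T@(np.array(p)-s["eef_pos"]),1),"rot",np.round(Rn.from_matrix(R0.T@Rt).as_rotvec(degrees=True),2))
def down(yaw):
    c,s=np.cos(yaw),np.sin(yaw);return np.array([[c,s,0],[s,-c,0],[0,0,-1.]])
E
python3 -c "
from h import *
mv([.475,-.285,.15],down(np.radians(73)))"
```

```text
shift mm [ 312.1 -142.    91.9] rot [-5.000e-02 -3.000e-02 -4.826e+01]
```

Call:
jog_arm(
  increments=[
    [1,0.045,-0.02,0.013,0,0,-7],
    [1,0.09,-0.041,0.026,0,0,-14],
    [1,0.134,-0.061,0.039,0,0,-21],
    [1,0.179,-0.081,0.052,0,0,-28],
    [1,0.223,-0.101,0.066,0,0,-34],
    [1,0.268,-0.122,0.079,0,0,-41],
    [1,0.312,-0.142,0.092,0,0,-48],
    [1,0.312,-0.142,0.092,0,0,-48.2],
  ],
)

```text
time_s: 1.25
eef_pos: [0.476, -0.2821, 0.1487]
tcp_rot: [[0.288, 0.958, -0.002], [0.958, -0.288, 0.002], [0.002, -0.002, -1.0]]
force: [-0.3, -0.5, -0.5]
grip_width: 0.0855
```

Run:
```python
from h import *
import pickle
s=state();c=camera("wrist");pickle.dump((s,c),open("w1.pkl","wb"))
print(s["eef_pos"],s["dq"]);cv2.imwrite("pics/w1.png",c["color"])
```

```text
[ 0.47602453 -0.28214928  0.14874959] [-3.51187641 -0.80544631 -0.89332243 -1.68030324  0.63771008 -0.94747403]
```

View pics/w1.png

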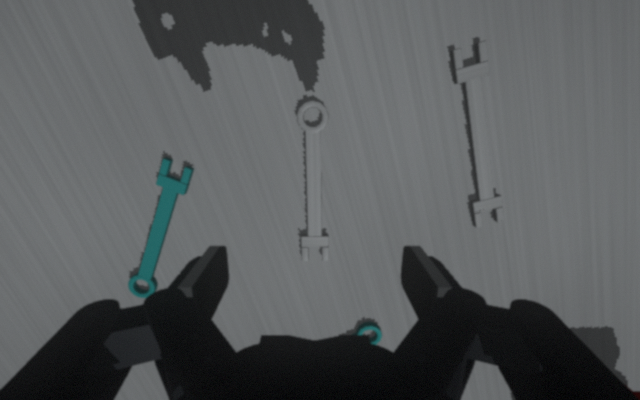

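The wrist view shows the plain ring spanner straight ahead: ring at (312,115), jaw at (314,245). I'll measure it more precisely.

Run:
```python
from h import *
import pickle
s,c=pickle.load(open("w1.pkl","rb"));g=cv2.cvtColor(c["color"],6)
for v in (150,165,180,195,210,225): print(v,g[v,298:330].tolist())
print("ringrow",g[115,292:334].tolist());print("ringcol",g[88:140,312].tolist());print("jawcol",g[228:272,305].tolist())
```

```text
150 [117, 116, 115, 114, 112, 104, 93, 89, 103, 114, 118, 119, 122, 122, 123, 119, 117, 118, 121, 122, 121, 119, 117, 115, 115, 117, 115, 116, 116, 115, 115, 114]
165 [115, 115, 114, 115, 115, 106, 88, 79, 94, 114, 119, 121, 122, 124, 122, 121, 119, 119, 120, 122, 122, 122, 119, 115, 113, 113, 114, 114, 116, 116, 116, 117]
180 [115, 116, 115, 115, 115, 112, 106, 92, 92, 109, 118, 121, 121, 123, 124, 123, 122, 122, 122, 122, 124, 121, 115, 106, 109, 110, 112, 115, 114, 114, 113, 114]
195 [112, 112, 113, 113, 116, 115, 107, 90, 84, 101, 115, 120, 123, 124, 125, 123, 121, 119, 121, 123, 125, 123, 116, 108, 111, 117, 116, 113, 114, 112, 112, 115]
210 [116, 116, 116, 116, 114, 110, 100, 81, 73, 90, 114, 120, 123, 123, 124, 122, 122, 121, 123, 124, 125, 125, 120, 114, 113, 114, 113, 114, 115, 116, 117, 115]
225 [116, 116, 116, 115, 116, 116, 113, 108, 94, 90, 109, 119, 124, 124, 124, 124, 120, 122, 122, 125, 125, 126, 123, 116, 114, 116, 118, 117, 117, 116, 113, 112]
ringrow [113, 113, 111, 103, 92, 94, 106, 111, 114, 116, 109, 103, 104, 111, 113, 113, 113, 111, 114, 113, 115, 117, 115, 114, 115, 111, 100, 78, 67, 70, 88, 103, 114, 115, 114, 110, 105, 109, 111, 112, 115, 115]
ringcol [67, 70, 83, 96, 109, 110, 104, 89, 71, 63, 60, 65, 77, 97, 110, 116, 117, 118, 114, 108, 111, 115, 115, 116, 116, 116, 115, 115, 116, 115, 114, 112, 106, 86, 70, 61, 62, 61, 75, 96, 109, 114, 120, 122, 123, 122, 119, 118, 120, 119, 120, 119]
jawcol [93, 78, 67, 63, 64, 60, 56, 62, 83, 109, 120, 122, 118, 118, 119, 121, 118, 116, 109, 103, 112, 119, 119, 120, 120, 121, 122, 123, 122, 125, 126, 125, 124, 119, 116, 114, 116, 114, 115, 116, 116, 115, 114, 115]
```

Run:
```python
from h import *
import pickle
s,c=pickle.load(open("w1.pkl","rb"))
r=onz(c,(312.4,116),.008,s);q=onz(c,(315,225),.008,s);j=onz(c,(315.5,261.5),.008,s);m=onz(c,(313.6,165),.008,s)
yaw=np.arctan2(*(r-q)[1::-1]);yaw2=np.arctan2(*(m-q)[1::-1]);print(r,j,np.linalg.norm(r-j),np.degrees([yaw,yaw2]))
# grasp centre: 65mm back from ring
o=r-.06*np.r_[np.cos(yaw),np.sin(yaw),0];print(o)
o[2]=.030;mv(o,down(yaw));
```

```text
[ 0.49280777 -0.21747894  0.008     ] [ 0.45375693 -0.35772341  0.008     ] 0.1455798018602092 [74.59129706 74.56360178]
[ 0.47686562 -0.27532224  0.008     ]
shift mm [  8.6  -0.9 119.5] rot [-0.08 -0.02 -1.49]
```

Call:
jog_arm(
  increments=[
    [0.4,0.004,0,0.03,0,0,-1],
    [0.4,0.0086,-0.001,0.07,0,0,-1.5],
    [0.4,0.0086,-0.001,0.105,0,0,-1.5],
    [0.4,0.0086,-0.001,0.128,0,0,-1.5],
    [0.4,0.0086,-0.001,0.136,0,0,-1.5],
    [0.4,0.0086,-0.001,0.136,0,0,-1.5],
    [0,0.0086,-0.001,0.136,0,0,-1.5],
    [0,0.0086,-0.001,0.136,0,0,-1.5],
  ],
  newtons=50,
)

```text
time_s: 2.3
eef_pos: [0.4776, -0.2779, 0.016]
tcp_rot: [[0.268, 0.963, 0.002], [0.963, -0.268, -0.002], [-0.001, 0.002, -1.0]]
force: [-2.4, -0.8, 5.2]
grip_width: 0.0115
```

Run:
```python
from h import *
s=state();c=camera("wrist");print(s["grip_width"],s["eef_pos"],s["force"])
cv2.imwrite("pics/w2.png",cv2.resize(c["color"][60:360,160:480],None,fx=1.8,fy=1.8))
s=state();print(s["grip_width"],s["eef_pos"],s["force"])
```

```text
0.011519642517860832 [ 0.47756739 -0.27787666  0.0160061 ] [-2.43915913 -0.82196313  5.17466649]
0.01127109504033128 [ 0.47761263 -0.27785192  0.01599994] [-1.2359612  -0.11174579  6.3562923 ]
```

View pics/w2.png

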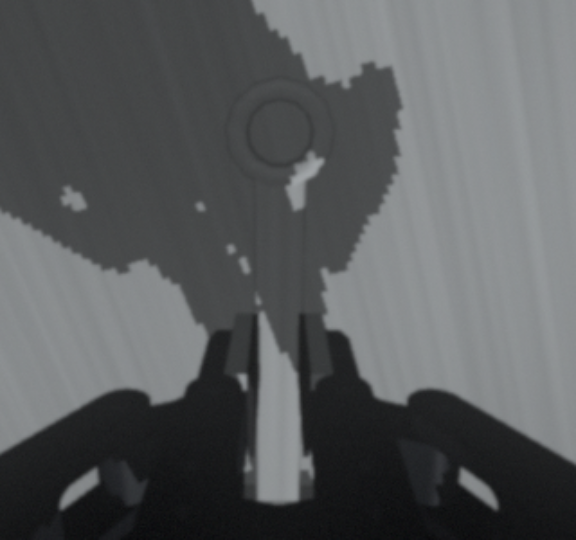

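Gripped on the shank; ring at crop (281,131). I'll compute the ring's position in the tool frame and then plan the lift.

Run:
```python
from h import *
s=state();c=camera("wrist")
r=onz(c,(281/1.8+160-.2,131/1.8+60-.2),.008,s)
T=np.array(s["tcp_rot"]);print(r,"ring top in tool",T.T@(r-s["eef_pos"]), s["dq"])
g=onz(c,(279/1.8+160,190/1.8+60),.008,s);print("shank pt in tool",T.T@(g-s["eef_pos"]),T.T@(onz(c,(278/1.8+160,440/1.8+60),.008,s)-s["eef_pos"]))
R=panelR(1.26888);t=np.array([.5719,.1253,.098])
Rt=np.column_stack([R[:,0],-R[:,1],-R[:,2]])
print(Rt); mv(t+R@[.045,-.035,.1],Rt)
```

```text
[ 0.49468889 -0.217663    0.008     ] ring top in tool [0.06257379 0.00028454 0.00792106] [ 0.08968315 -0.04560466  0.03938174 -0.01341024 -0.04811007 -0.03036961]
shank pt in tool [ 0.04698452 -0.00012306  0.00793988] [-0.03159421 -0.00034493  0.0080393 ]
[[ 2.43575188e-01  9.54768422e-01  1.70553183e-01]
 [ 7.82100505e-01 -2.97350400e-01  5.47632669e-01]
 [ 5.73576436e-01  2.77555756e-17 -8.19152044e-01]]
shift mm [ 391.9   17.5 -190.2] rot [-0.39 35.07  1.73]
```

Run:
```python
from h import *
R=panelR(1.26888);t=np.array([.5719,.1253,.098])
Rt=np.column_stack([R[:,0],-R[:,1],-R[:,2]])
mv(t+R@[-.02,-.035,.1],Rt)
```

```text
shift mm [ 338.7   15.8 -152.9] rot [-0.39 35.07  1.73]
```

Call:
jog_arm(
  increments=[
    [0,0,0,-0.015,0,0,0],
    [0,0,0,-0.045,0,0,0],
    [0,0.01,0,-0.08,0,0,0],
    [0,0.035,0.001,-0.115,0,4,0.2],
    [0,0.07,0.003,-0.14,-0.1,9,0.4],
    [0,0.11,0.005,-0.155,-0.1,14,0.7],
    [0,0.155,0.007,-0.16,-0.2,20,1],
    [0,0.2,0.009,-0.16,-0.2,25,1.2],
  ],
)

```text
time_s: 3.4
eef_pos: [0.5398, -0.0858, 0.1763]
tcp_rot: [[0.261, 0.957, 0.124], [0.867, -0.288, 0.406], [0.425, 0.001, -0.905]]
force: [0.0, -0.6, -2.0]
grip_width: 0.0114
```

Run:
```python
from h import *
camera("scene");s=state();print(s["grip_width"],s["eef_pos"],s["dq"])
R=panelR(1.26888);t=np.array([.5719,.1253,.098])
Rt=np.column_stack([R[:,0],-R[:,1],-R[:,2]])
mv(t+R@[-.02,-.035,.1],Rt)
```

```text
0.011117512484951443 [ 0.53986561 -0.08144161  0.17518549] [-1.02528361  0.45460763  0.20431552 -7.16778425  0.23557205 -1.03971785]
shift mm [117.2   5.5  63.5] rot [-0.39  9.46  0.48]
```

Call:
jog_arm(
  increments=[
    [0,0.02,0.001,0.01,0,2,0],
    [0,0.05,0.002,0.025,0,4,0.2],
    [0,0.08,0.004,0.04,-0.2,6.5,0.3],
    [0,0.105,0.005,0.055,-0.3,8.5,0.4],
    [0,0.117,0.0055,0.0635,-0.4,9.5,0.5],
    [0,0.117,0.0055,0.0635,-0.4,9.5,0.5],
    [0,0.117,0.0055,0.0635,-0.4,9.5,0.5],
    [0,0.117,0.0055,0.0635,-0.4,9.5,0.5],
  ],
)

```text
time_s: 4.45
eef_pos: [0.5827, 0.0382, 0.1665]
tcp_rot: [[0.246, 0.954, 0.171], [0.787, -0.3, 0.54], [0.566, 0.001, -0.824]]
force: [0.9, -0.3, -1.5]
grip_width: 0.0114
```

Run:
```python
from h import *
import pickle
s=state();c=camera("wrist");pickle.dump((s,c),open("w3.pkl","wb"))
print(s["grip_width"],s["eef_pos"],s["dq"],s["force"]);cv2.imwrite("pics/w3.png",c["color"])
for p in ([.105,-.035,.02],[.105,-.035,0],[.13,-.14,0],[.13,.125,0],[.105,.045,.02]):
    print(p,proj(c,panelR(1.26888)@p+[.5719,.1253,.098],s))
```

```text
0.011378973468828536 [0.58271459 0.03816254 0.16654264] [ 0.03587956  0.03799693  0.16707831  0.13127512 -0.12687284 -0.02480521] [ 0.91396411 -0.2526052  -1.5413508 ]
[0.105, -0.035, 0.02] [312.73100059  12.02792578]
[0.105, -0.035, 0] [312.82503608  20.62369216]
[0.13, -0.14, 0] [468.34448996 -21.32954591]
[0.13, 0.125, 0] [ 75.04104412 -21.27382323]
[0.105, 0.045, 0.02] [186.50251531  12.07158599]
```

View pics/w3.png

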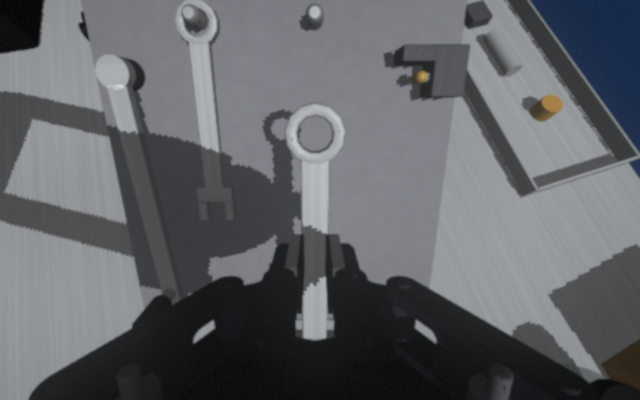

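The wrist view shows the free peg at (315,15), the taken peg at about (190,12), the catch and stop at (435,70), and the hinge at (118,72). I'll enlarge the top strip.

Run:
```python
from h import *
a=cv2.imread("pics/w3.png")[0:120,80:480]
a=cv2.convertScaleAbs(a,alpha=1.4)
A=cv2.resize(a[:,:200],None,fx=4,fy=4,interpolation=2)[:300]; B=cv2.resize(a[:,200:],None,fx=4,fy=4,interpolation=2)[:300]
cv2.imwrite("pics/crop3.png",np.vstack([A[:,:800],B[:,:800]]))
```

```text
(no output)
```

View pics/crop3.png

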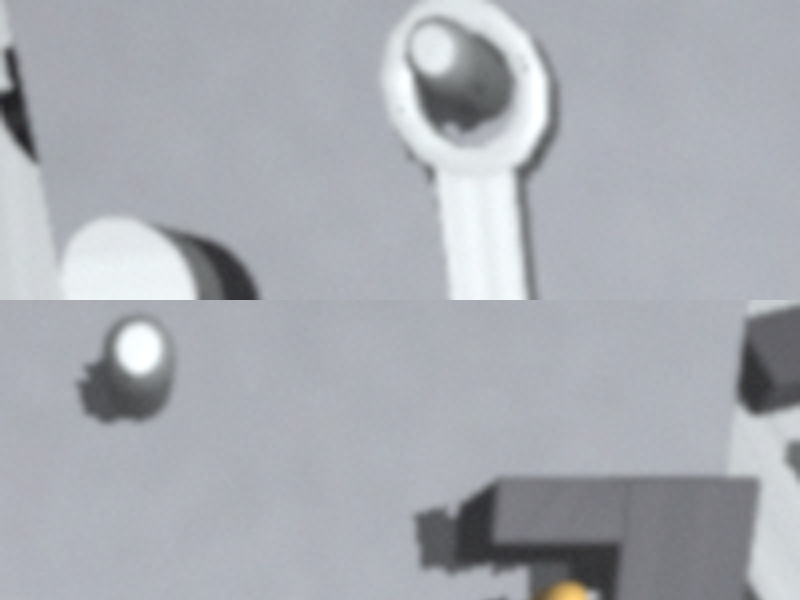

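Run:
```python
from h import *
import pickle
from scipy.optimize import least_squares
s,c=pickle.load(open("w3.pkl","rb"))
P=np.array([[105,45,20],[86,-92,24],[76,-92,24],[76,-113.5,24]])/1e3
U=np.array([[188.7,12.5],[403.7,45],[403.7,60.5],[435,60.7]])
def f(p):
    X=P@panelR(p[2]).T+[p[0],p[1],.098]
    return np.ravel([proj(c,x,s)-u for x,u in zip(X,U)])
r=least_squares(f,[.572,.125,1.269]);print(r.x,np.degrees(r.x[2]),np.round(f(r.x),1))
R=panelR(r.x[2]);t=np.r_[r.x[:2],.098]
def onp(uv,z):
    o,d=ray(c,uv,s);o=R.T@(o-t);d=R.T@d;return o+d*(z-o[2])/d[2]
print("peg",onp((314.2,12.2),.02),"ringtop pix?")
T=np.array(s["tcp_rot"]);print("tcp in panel",R.T@(s["eef_pos"]-t));print("tool in panel",np.round(R.T@T,3))
print("expected ring pix",proj(c,s["eef_pos"]+T@[.0625,.0003,.008],s))
```

```text
[0.57331324 0.12453132 1.2711115 ] 72.82932428782159 [-0.1  0.1  0.3 -1.  -1.   0.6  0.7  0.3]
peg [ 0.10506214 -0.03452005  0.02      ] ringtop pix?
tcp in panel [-0.02600788 -0.03448004  0.10188603]
tool in panel [[ 1.    -0.003 -0.009]
 [-0.003 -1.    -0.004]
 [-0.009  0.004 -1.   ]]
expected ring pix [316.1135626  133.11565899]
```

```bash
cat >> h.py <<'E'
R=panelR(1.27111);t=np.array([.5733,.1245,.098])
Rt=np.column_stack([R[:,0],-R[:,1],-R[:,2]])
def st():
    s=state();T=np.array(s["tcp_rot"]);print("panel tcp mm",np.round(1e3*R.T@(s["eef_pos"]-t),1),"rot",np.round(Rn.from_matrix(R.T@T@np.diag([1,-1,-1])).as_rotvec(degrees=True),2),"F panel",np.round(R.T@s["force"],1),"w",round(s["grip_width"],4),"t",s["time_s"],"dq",np.abs(s["dq"]).max().round(2))
E
python3 -c "
from h import *
mv(t+R@[.0425,-.0345,.044],Rt)"
```

```text
shift mm [68.9 -0.4 57.2] rot [ 0.22  0.52 -0.18]
```

Call:
jog_arm(
  increments=[
    [0,0.015,0,0.01,0,0.1,0],
    [0,0.035,0,0.025,0.1,0.3,-0.1],
    [0,0.055,0,0.04,0.2,0.5,-0.2],
    [0,0.065,-0.0004,0.052,0.2,0.5,-0.2],
    [0,0.0689,-0.0004,0.0572,0.2,0.5,-0.2],
    [0,0.0689,-0.0004,0.0572,0.2,0.5,-0.2],
    [0,0.0689,-0.0004,0.0572,0.2,0.5,-0.2],
    [0,0.0689,-0.0004,0.0572,0.2,0.5,-0.2],
  ],
)

```text
time_s: 5.5
eef_pos: [0.609, 0.1236, 0.1582]
tcp_rot: [[0.242, 0.955, 0.169], [0.783, -0.295, 0.548], [0.574, 0.0, -0.819]]
force: [-0.3, 0.2, -1.2]
grip_width: 0.0111
```

Run:
```python
from h import *
st()
import pickle
s=state();c=camera("wrist")
T=np.array(s["tcp_rot"])
o=c["color"][30:210,220:420].copy()
cs,cd=camera("scene"),camera("side")
A=cv2.resize(o,None,fx=3,fy=3,interpolation=2)[:,:400*1]
A=cv2.resize(o,(500,450),interpolation=2)
u=proj(cd,t+R@[.105,-.035,.02]);v=proj(cs,t+R@[.105,-.035,.02])
def cr(I,u,h=30,w=30):
    x,y=int(u[0]),int(u[1]);return cv2.resize(I[y-h:y+h,x-w:x+w],(300,300),interpolation=2)
B=np.vstack([cr(cs["color"],v),cr(cd["color"],u)])
out=np.zeros((600,800,3),np.uint8);out[:450,:500]=A;out[:,500:]=B
cv2.imwrite("pics/w4.png",out)
print("pred ring",proj(c,s["eef_pos"]+T@[.0625,.0003,.012],s),"peg tip",proj(c,t+R@[.105,-.0345,.02],s))
mv(t+R@[.0425,-.0345,.030],Rt)
```

```text
panel tcp mm [ 42.5 -34.4  43.8] rot [0. 0. 0.] F panel [-0.6  0.4 -1.1] w 0.0111 t 5.5 dq 0.14
pred ring [316.0632247  132.42373701] peg tip [315.65776743 130.49901811]
shift mm [-0.1  0.2 13.7] rot [-0.01  0.    0.01]
```

View pics/w4.png

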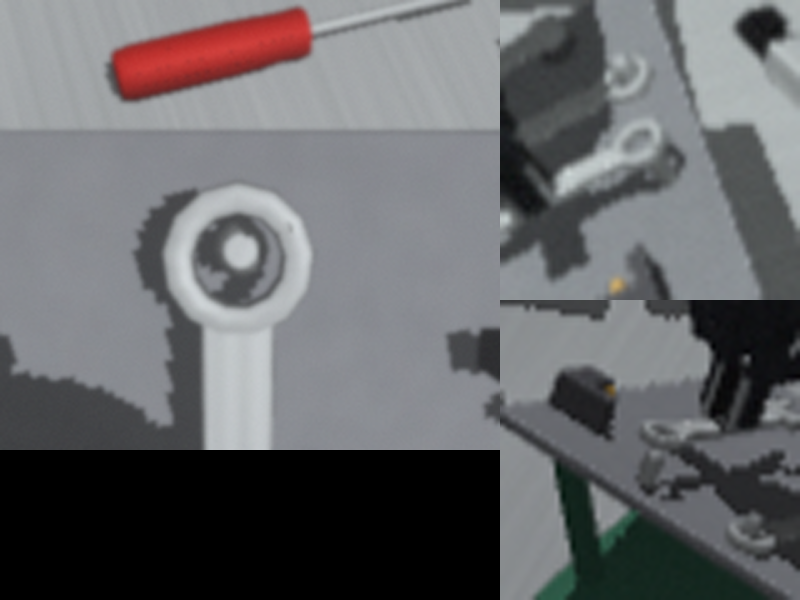

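The peg tip shows through the middle of the hole (tip at crop (240,251), hole centre at (238,261)). I'll lower it.

Call:
jog_arm(
  increments=[
    [0,0,0.0003,0.004,0,0,0],
    [0,0,0.0004,0.009,0,0,0],
    [0,0,0.0004,0.014,0,0,0],
    [0,0,0.0004,0.019,0,0,0],
    [0,0,0.0004,0.022,0,0,0],
    [0,0,0.0004,0.0235,0,0,0],
    [0,0,0.0004,0.0235,0,0,0],
    [0,0,0.0004,0.0235,0,0,0],
  ],
)

```text
time_s: 6.65
eef_pos: [0.6133, 0.1369, 0.139]
tcp_rot: [[0.241, 0.956, 0.169], [0.783, -0.294, 0.548], [0.574, 0.0, -0.819]]
force: [-0.3, -0.1, -1.5]
grip_width: 0.0112
```

```bash
python3 -c "
from h import *
st()"
```

```text
panel tcp mm [ 42.9 -34.5  20. ] rot [ 0.02 -0.    0.04] F panel [-1.   0.2 -1.1] w 0.0112 t 6.65 dq 0.1
```

Call:
jog_arm(
  increments=[
    [0,0,0,0.001,0,0,0],
    [0,-0.0005,0,0.002,0,0,0],
    [0,-0.001,0,0.003,0,0,0],
    [0,-0.0015,0,0.0035,0,0,0],
    [0,-0.0015,0,0.004,0,0,0],
    [0,-0.0015,0,0.004,0,0,0],
    [0,-0.0015,0,0.004,0,0,0],
    [0,-0.0015,0,0.004,0,0,0],
  ],
)

```text
time_s: 7.65
eef_pos: [0.6135, 0.1379, 0.1355]
tcp_rot: [[0.241, 0.956, 0.169], [0.783, -0.294, 0.548], [0.574, 0.0, -0.819]]
force: [-5.3, -3.4, 6.3]
grip_width: 0.0112
```

```bash
python3 -c "
from h import *
st()"
```

```text
panel tcp mm [ 41.7 -34.4  16.6] rot [ 0.05 -0.02  0.07] F panel [-0.3  4.1  7.9] w 0.0112 t 7.65 dq 0.15
```

Call:
jog_arm(
  increments=[
    [0.3,-0.0015,-0.0003,0.003,0,0,0],
    [0.35,-0.0015,-0.0003,0.003,0,0,0],
    [0.35,-0.0015,-0.0003,0.003,0,0,0],
    [0.35,-0.0015,0,0,0,0,0],
    [0.35,-0.0015,0,-0.01,0,0,0],
    [0.35,-0.0015,0,-0.03,0,0,0],
    [0.35,-0.0015,0,-0.06,0,0,0],
    [0.35,-0.0015,0,-0.09,0,0,0],
  ],
)

```text
time_s: 8.65
eef_pos: [0.5978, 0.0863, 0.2097]
tcp_rot: [[0.241, 0.956, 0.17], [0.783, -0.295, 0.548], [0.573, 0.001, -0.819]]
force: [-0.1, -1.2, 0.4]
grip_width: 0.03
```

Run:
```python
from h import *
c0=camera("wrist");st()
s=state();c=camera("wrist");cs,cd=camera("scene"),camera("side")
u=proj(cd,t+R@[.03,0,.02]);v=proj(cs,t+R@[.03,0,.02])
def cr(I,u,h=55,w=55):
    x,y=int(u[0]),int(u[1]);return cv2.resize(I[y-h:y+h,x-w:x+w],(300,300),interpolation=2)
out=np.zeros((600,800,3),np.uint8);out[:312,:500]=cv2.resize(c["color"],(500,312));out[:300,500:]=cr(cs["color"],v);out[300:,500:]=cr(cd["color"],u)
out[313:600,:500]=cv2.resize(c["color"][0:172,170:470],(500,287))
cv2.imwrite("pics/w5.png",out)
import pickle;pickle.dump((s,c),open("w5.pkl","wb"))
# knob from fixed views: dark blob above panel
```

```text
panel tcp mm [ 41.2 -36.8 112.4] rot [-0.31  0.01  0.19] F panel [ 0.3 -2.9  3.2] w 0.0301 t 8.7 dq 4.57
```

View pics/w5.png

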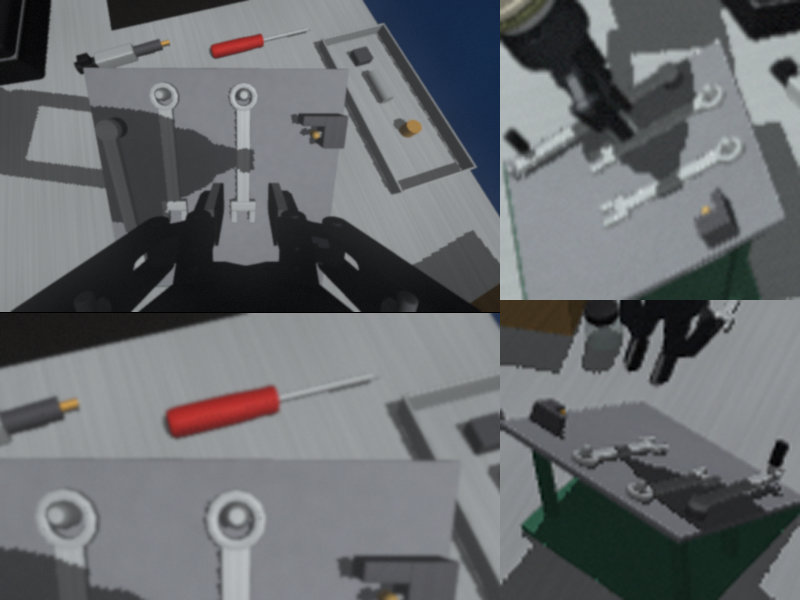

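The spanner is hung flat with its shank straight down the slope. Next I'll locate the knob and plan the approach.

Run:
```python
from h import *
cs,cd=camera("scene"),camera("side");pts=[]
for c in(cs,cd):
    u=proj(c,t+R@[-.101,.085,.047]);x,y=np.int32(u);w=14
    m=(c["color"][y-w:y+w,x-w:x+w].max(2)<55).astype(np.uint8)
    n,l,st_,ce=cv2.connectedComponentsWithStats(m)
    k=1+np.argmin(np.linalg.norm(ce[1:]-w,axis=1)) if n>1 else 0
    print(u,st_[1:].tolist(),ce[k]+[x-w,y-w]);pts.append((c,ce[k]+[x-w,y-w]))
X,e=tri(*[ray(c,p) for c,p in pts]);k=R.T@(X-t);print("knob panel",k,e)
th=np.arctan2(.070-k[0],.104-k[1]);print("theta",th,"radius",np.hypot(.07-k[0],.104-k[1]))
th=1.48 if not 1.3<th<1.6 else th
ex=np.array([np.sin(th),np.cos(th),0]);T=R@np.column_stack([ex,np.cross([0,0,-1],ex),[0,0,-1]])
kk=np.array([.07-.172*np.sin(th),.104-.172*np.cos(th),.12]);print(kk);st();mv(t+R@kk,T)
```

```text
[333.39149696 185.67291386] [[11, 11, 7, 8, 34]] [333.11764706 185.70588235]
[331.30568399 219.73646257] [[12, 11, 6, 9, 39], [0, 27, 1, 1, 1], [11, 27, 1, 1, 1]] [331.53846154 220.15384615]
knob panel [-0.10202291  0.08607286  0.0461243 ] [np.float64(0.00036263680515050167), np.float64(0.0003626368051503408)]
theta 1.466957485147057 radius 0.1729545115831433
[-0.10107354  0.0861718   0.12      ]
panel tcp mm [ 39.5 -34.  105.4] rot [0.08 0.   0.  ] F panel [-0.9 -0.2 -0.9] w 0.0296 t 8.95 dq 0.75
shift mm [-140.6 -120.2  -14.4] rot [-0.08 -0.   -5.95]
```

Call:
jog_arm(
  increments=[
    [0.5,-0.02,-0.017,-0.008,0,0,-1],
    [0.5,-0.05,-0.043,-0.0144,0,0,-2],
    [0.5,-0.08,-0.068,-0.0144,0,0,-3.5],
    [0.5,-0.11,-0.094,-0.0144,0,0,-5],
    [0.5,-0.132,-0.113,-0.0144,0,0,-6],
    [0.5,-0.1406,-0.1202,-0.0144,0,0,-6],
    [0.5,-0.1406,-0.1202,-0.0144,0,0,-6],
    [0.5,-0.1406,-0.1202,-0.0144,0,0,-6],
  ],
)

```text
time_s: 9.95
eef_pos: [0.4477, 0.0051, 0.1394]
tcp_rot: [[0.139, 0.976, 0.169], [0.809, -0.211, 0.548], [0.57, 0.061, -0.819]]
force: [0.2, -0.2, 0.6]
grip_width: 0.0427
```

```bash
cat >> h.py <<'E'
H=np.array([.070,.104,0])
def kpose(th,z,r=.172):
    ex=np.array([np.sin(th),np.cos(th),0]);T=R@np.column_stack([ex,np.cross([0,0,-1],ex),[0,0,-1]])
    return t+R@(H-r*ex+[0,0,z]),T
E
python3 - <<'E'
from h import *
c=camera("scene");st();s=state();c=camera("wrist");cv2.imwrite("pics/w6.png",c["color"])
print(proj(c,kpose(1.467,.062)[0],s),proj(c,kpose(1.467,.032)[0],s))
mv(*kpose(1.467,.048))
E
```

```text
panel tcp mm [-100.1   84.8  120.6] rot [0.01 0.   6.09] F panel [-0.4 -0.3 -0.5] w 0.0426 t 10.0 dq 0.22
[312.86716537 220.50847539] [313.08010414 206.53703031]
shift mm [-0.8 -1.3 72.6] rot [-0.02  0.    0.15]
```

View pics/w6.png

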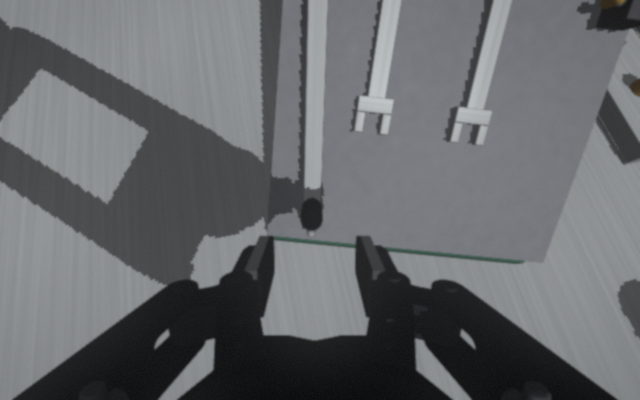

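The knob is at (311,213), aligned between the fingers. I'll descend and cage it.

Call:
jog_arm(
  increments=[
    [0.5,-0.0008,-0.0013,0.015,0,0,0],
    [0.5,-0.0008,-0.0013,0.035,0,0,0],
    [0.5,-0.0008,-0.0013,0.055,0,0,0],
    [0.5,-0.0008,-0.0013,0.067,0,0,0],
    [0.5,-0.0008,-0.0013,0.0726,0,0,0],
    [0.25,-0.0008,-0.0013,0.0726,0,0,0],
    [0.25,-0.0008,-0.0013,0.0726,0,0,0],
    [0.25,-0.0008,-0.0013,0.0726,0,0,0],
  ],
  newtons=20,
)

```text
time_s: 11.05
eef_pos: [0.458, 0.0439, 0.0792]
tcp_rot: [[0.14, 0.976, 0.17], [0.809, -0.211, 0.548], [0.57, 0.061, -0.819]]
force: [-0.1, -0.0, 0.0]
grip_width: 0.0214
```

Run:
```python
from h import *
camera("scene");st()
s=state();R0=np.array(s["tcp_rot"])
for th in (1.40,1.33,1.26,1.19,1.12,1.05,.98,.91):
    p,T=kpose(th,.048);print(th,np.round(1e3*R0.T@(p-s["eef_pos"]),1),np.round(Rn.from_matrix(R0.T@T).as_rotvec(degrees=True),1))
```

```text
panel tcp mm [-101.8   86.5   48.2] rot [-0.01  0.01  6.04] F panel [-0.2 -0.7  0.3] w 0.0215 t 11.1 dq 0.17
1.4 [ 1.  11.9  0.2] [ 0.   0.  -3.7]
1.33 [ 2.2 23.8  0.2] [ 0.   0.  -7.8]
1.26 [ 4.3 35.7  0.2] [  0.    0.  -11.8]
1.19 [ 7.1 47.4  0.2] [  0.    0.  -15.8]
1.12 [10.8 58.9  0.2] [  0.    0.  -19.8]
1.05 [15.3 70.   0.2] [  0.    0.  -23.8]
0.98 [20.5 80.9  0.2] [  0.    0.  -27.8]
0.91 [26.5 91.3  0.2] [  0.    0.  -31.8]
```

Call:
jog_arm(
  increments=[
    [0.25,0.0005,0.006,0,0,0,-2],
    [0.25,0.0012,0.013,0,0,0,-4],
    [0.25,0.0022,0.0238,0,0,0,-7.8],
    [0.25,0.0043,0.0357,0,0,0,-11.8],
    [0.25,0.0071,0.0474,0,0,0,-15.8],
    [0.25,0.0108,0.0589,0,0,0,-19.8],
    [0.25,0.0153,0.07,0,0,0,-23.8],
    [0.25,0.0205,0.0809,0,0,0,-27.8],
  ],
)

```text
time_s: 12.1
eef_pos: [0.5401, 0.0437, 0.0951]
tcp_rot: [[-0.335, 0.927, 0.168], [0.814, 0.194, 0.548], [0.475, 0.32, -0.819]]
force: [-1.3, -1.6, -1.6]
grip_width: 0.0212
```

```bash
cat > sw.py <<'E'
from h import *
import sys
camera("scene");st()
s=state();R0=np.array(s["tcp_rot"]);p=R.T@(s["eef_pos"]-t);print("theta",np.arctan2(.07-p[0],.104-p[1]),"r",np.hypot(.07-p[0],.104-p[1]))
for th in map(float,sys.argv[1:]):
    p,T=kpose(th,.048);print(th,np.round(1e3*R0.T@(p-s["eef_pos"]),1),np.round(Rn.from_matrix(R0.T@T).as_rotvec(degrees=True),1))
E
python3 sw.py .91 .84 .77 .7 .63 .56 .49 .42
```

```text
panel tcp mm [-71.9   6.4  48.1] rot [-6.000e-02  1.000e-02  3.428e+01] F panel [ 1.2 -0.   0.7] w 0.0211 t 12.15 dq 5.17
theta 0.9684033716724698 r 0.17221919838445987
0.91 [ 0.6 10.   0.1] [ 0.1  0.  -3.6]
0.84 [ 1.7 22.   0.1] [ 0.1  0.  -7.6]
0.77 [ 3.7 33.9  0.1] [  0.1   0.  -11.6]
0.7 [ 6.6 45.6  0.1] [  0.    0.  -15.6]
0.63 [10.2 57.1  0.2] [  0.    0.  -19.6]
0.56 [14.6 68.2  0.2] [  0.    0.  -23.6]
0.49 [19.9 79.1  0.2] [  0.    0.  -27.6]
0.42 [25.8 89.6  0.2] [  0.    0.  -31.7]
```

Call:
jog_arm(
  increments=[
    [0.25,0.0006,0.01,0,0,0,-3.6],
    [0.25,0.0017,0.022,0,0,0,-7.6],
    [0.25,0.0037,0.0339,0,0,0,-11.6],
    [0.25,0.0066,0.0456,0,0,0,-15.6],
    [0.25,0.0102,0.0571,0,0,0,-19.6],
    [0.25,0.0146,0.0682,0,0,0,-23.6],
    [0.25,0.0199,0.0791,0,0,0,-27.6],
    [0.25,0.0258,0.0896,0,0,0,-31.7],
  ],
)

```text
time_s: 13.15
eef_pos: [0.6144, 0.0819, 0.1359]
tcp_rot: [[-0.771, 0.614, 0.169], [0.591, 0.592, 0.548], [0.237, 0.522, -0.819]]
force: [-0.6, -1.1, -1.2]
grip_width: 0.0215
```

```bash
python3 sw.py .38 .33 .28 .24 .2 .17 .14 .12
python3 - <<'E'
from h import *
c=camera("wrist");cs,cd=camera("scene"),camera("side")
u=proj(cd,t+R@[.0,0,.02]);v=proj(cs,t+R@[.0,0,.02])
def cr(I,u,h=60,w=60):
    x,y=int(u[0]),int(u[1]);return cv2.resize(I[y-h:y+h,x-w:x+w],(300,300),interpolation=2)
out=np.zeros((600,800,3),np.uint8);out[:312,:500]=cv2.resize(c["color"],(500,312));out[:300,500:]=cr(cs["color"],v);out[300:,500:]=cr(cd["color"],u)
cv2.imwrite("pics/w7.png",out)
E
```

```text
panel tcp mm [ -0.  -52.7  48. ] rot [-5.000e-02 -1.000e-02  6.591e+01] F panel [1.3 0.4 0.1] w 0.0214 t 13.2 dq 4.63
theta 0.42014042914254873 r 0.1716445748822271
0.38 [-0.2  6.9 -0. ] [ 0.   0.  -2.3]
0.33 [ 0.3 15.5 -0. ] [ 0.   0.  -5.2]
0.28 [ 1.3 24.  -0. ] [ 0.  0. -8.]
0.24 [ 2.4 30.8 -0. ] [  0.    0.  -10.3]
0.2 [ 3.8 37.6 -0. ] [  0.    0.  -12.6]
0.17 [ 5.  42.6 -0. ] [  0.    0.  -14.3]
0.14 [ 6.4 47.6  0. ] [  0.    0.  -16.1]
0.12 [ 7.3 50.9  0. ] [  0.    0.  -17.2]
```

View pics/w7.png

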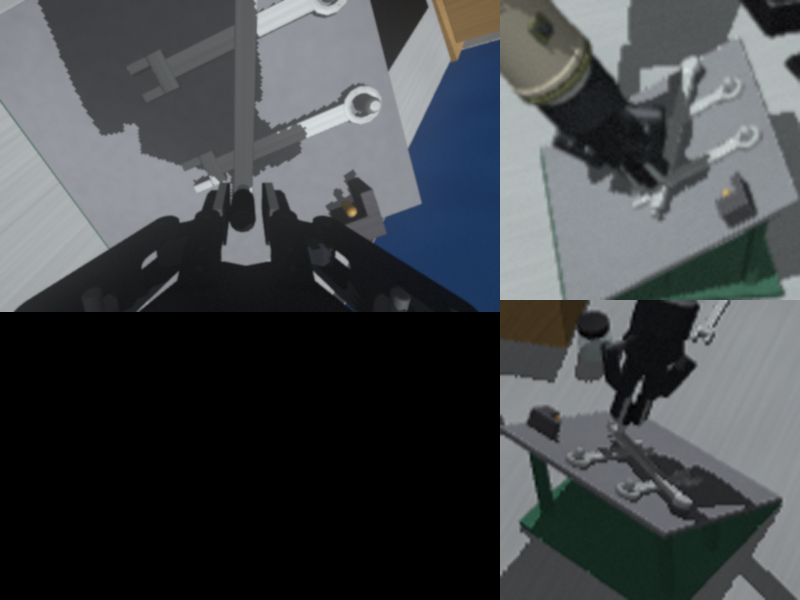

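The bar follows the tool and the spanner is still straight on its peg. I'll continue.

Call:
jog_arm(
  increments=[
    [0.25,-0.0002,0.0069,0,0,0,-2.3],
    [0.25,0.0003,0.0155,0,0,0,-5.2],
    [0.25,0.0013,0.024,0,0,0,-8],
    [0.25,0.0024,0.0308,0,0,0,-10.3],
    [0.25,0.0038,0.0376,0,0,0,-12.6],
    [0.25,0.005,0.0426,0,0,0,-14.3],
    [0.25,0.0064,0.0476,0,0,0,-16.1],
    [0.25,0.0073,0.0509,0,0,0,-17.2],
  ],
)

```text
time_s: 14.35
eef_pos: [0.6399, 0.1165, 0.1647]
tcp_rot: [[-0.918, 0.359, 0.169], [0.39, 0.74, 0.548], [0.072, 0.569, -0.819]]
force: [0.0, -1.4, -0.7]
grip_width: 0.0221
```

```bash
python3 sw.py .1 .08 .06 .04 .03 .02 .01 0 -.01 -.02
```

```text
panel tcp mm [ 48.6 -66.1  47.8] rot [ 1.000e-02 -3.000e-02  8.288e+01] F panel [-0.6 -0.4 -1.2] w 0.0214 t 14.4 dq 1.35
theta 0.12546888938192008 r 0.17139778657211197
0.1 [-0.6  4.4 -0.2] [ 0.  -0.  -1.4]
0.08 [-0.4  7.8 -0.2] [ 0.  -0.  -2.5]
0.06 [-0.2 11.3 -0.2] [ 0.  -0.  -3.7]
0.04 [ 0.  14.7 -0.2] [ 0.  -0.  -4.8]
0.03 [ 0.2 16.4 -0.2] [ 0.  -0.  -5.4]
0.02 [ 0.3 18.1 -0.2] [ 0. -0. -6.]
0.01 [ 0.5 19.8 -0.2] [ 0.  -0.  -6.6]
0.0 [ 0.7 21.5 -0.2] [ 0.  -0.  -7.1]
-0.01 [ 0.9 23.2 -0.2] [ 0.  -0.  -7.7]
-0.02 [ 1.2 24.9 -0.2] [ 0.  -0.  -8.3]
```

Call:
jog_arm(
  increments=[
    [0.25,-0.0003,0.003,0,0,0,-1],
    [0.25,-0.0004,0.006,0,0,0,-2],
    [0.25,-0.0003,0.009,0,0,0,-3],
    [0.25,-0.0001,0.0115,0,0,0,-3.8],
    [0.25,0,0.013,0,0,0,-4.3],
    [0.25,0,0.0145,0,0,0,-4.8],
    [0.25,0.0001,0.0155,0,0,0,-5.1],
    [0.25,0.0002,0.0165,0,0,0,-5.4],
  ],
)

```text
time_s: 15.4
eef_pos: [0.6455, 0.1287, 0.1738]
tcp_rot: [[-0.947, 0.273, 0.169], [0.32, 0.773, 0.548], [0.019, 0.573, -0.819]]
force: [-1.9, 0.0, -0.5]
grip_width: 0.0214
```

```bash
python3 sw.py .03 .02 .01 0 -.01 -.02 -.03
```

```text
panel tcp mm [ 64.3 -67.8  47.6] rot [ 3.000e-02 -4.000e-02  8.817e+01] F panel [-0.5  0.4 -0.4] w 0.0214 t 15.45 dq 0.46
theta 0.032918978339078496 r 0.17187622664411564
0.03 [-0.1  0.5 -0.4] [ 0.  -0.  -0.1]
0.02 [-0.1  2.2 -0.4] [ 0.  -0.  -0.7]
0.01 [-0.1  3.9 -0.4] [ 0.  -0.  -1.3]
0.0 [-0.   5.7 -0.4] [ 0.  -0.  -1.8]
-0.01 [ 0.   7.4 -0.4] [ 0.  -0.  -2.4]
-0.02 [ 0.1  9.1 -0.4] [ 0. -0. -3.]
-0.03 [ 0.2 10.8 -0.4] [ 0.  -0.  -3.6]
```

Call:
jog_arm(
  increments=[
    [0.25,0,0.0005,0,0,0,-0.2],
    [0.25,0,0.001,0,0,0,-0.3],
    [0.25,0,0.0015,0,0,0,-0.5],
    [0.25,0,0.002,0,0,0,-0.7],
    [0.25,0,0.0025,0,0,0,-0.8],
    [0.25,0,0.003,0,0,0,-1],
    [0.25,0,0.0035,0,0,0,-1.2],
    [0.25,0,0.004,0,0,0,-1.3],
  ],
)

```text
time_s: 16.45
eef_pos: [0.6459, 0.1302, 0.1748]
tcp_rot: [[-0.953, 0.253, 0.167], [0.303, 0.781, 0.546], [0.007, 0.571, -0.821]]
force: [-6.1, -11.0, -3.6]
grip_width: 0.0214
```

```bash
python3 sw.py 0 -.01 -.02 -.03
```

```text
panel tcp mm [ 66.  -67.7  47.5] rot [1.900e-01 7.000e-02 8.937e+01] F panel [-9.8  2.1  2.9] w 0.0212 t 16.5 dq 0.13
theta 0.02324057467539103 r 0.1717214293106915
0.0 [-0.3  4.  -0.6] [-0.2 -0.1 -0.6]
-0.01 [-0.3  5.7 -0.6] [-0.2 -0.1 -1.2]
-0.02 [-0.2  7.4 -0.6] [-0.2 -0.1 -1.8]
-0.03 [-0.1  9.2 -0.6] [-0.2 -0.1 -2.3]
```

Call:
jog_arm(
  increments=[
    [0.25,0,0.0005,0,0,0,0],
    [0.25,0,0.001,0,0,0,0],
    [0.25,0,0.0015,0,0,0,0],
    [0.25,0,0.002,0,0,0,0],
    [0.25,0,0.0025,0,0,0,0],
    [0.25,0,0.003,0,0,0,0],
    [0.25,0,0.0033,0,0,0,0],
    [0.25,0,0.0033,0,0,0,0],
  ],
)

```text
time_s: 17.5
eef_pos: [0.6461, 0.1306, 0.1749]
tcp_rot: [[-0.953, 0.255, 0.166], [0.304, 0.782, 0.543], [0.009, 0.568, -0.823]]
force: [-8.4, -20.0, -6.4]
grip_width: 0.0213
```

```bash
python3 sw.py 0 -.02
```

```text
panel tcp mm [ 66.5 -67.7  47.3] rot [ 0.36  0.21 89.27] F panel [-20.6   1.3   7. ] w 0.0215 t 17.55 dq 0.09
theta 0.020254265793162633 r 0.17173695913840478
0.0 [-0.3  3.5 -0.7] [-0.4 -0.1 -0.7]
-0.02 [-0.2  6.9 -0.7] [-0.4 -0.1 -1.9]
```

Call:
jog_arm(
  increments=[
    [0.25,0,0.0003,0,0,0,0],
    [0.25,0,0.0006,0,0,0,0],
    [0.25,0,0.0009,0,0,0,0],
    [0.25,0,0.0011,0,0,0,0],
    [0.25,0,0.0013,0,0,0,0],
    [0.25,0,0.0013,0,0,0,0],
    [0.25,0,0.0013,0,0,0,0],
    [0.25,0,0.0013,0,0,0,0],
  ],
)

```text
time_s: 18.55
eef_pos: [0.6477, 0.1349, 0.1784]
tcp_rot: [[-0.953, 0.252, 0.169], [0.303, 0.78, 0.548], [0.006, 0.573, -0.82]]
force: [-2.0, -5.0, -3.0]
grip_width: 0.0216
```

```bash
python3 sw.py 0
python3 - <<'E'
from h import *
c=camera("wrist");cs,cd=camera("scene"),camera("side")
u=proj(cd,t+R@[.06,-.06,.02]);v=proj(cs,t+R@[.06,-.06,.02])
def cr(I,u,h=30,w=30):
    x,y=int(u[0]),int(u[1]);return cv2.resize(I[y-h:y+h,x-w:x+w],(300,300),interpolation=2)
out=np.zeros((600,800,3),np.uint8);out[:,:500]=cv2.resize(c["color"][40:340,195:445],(500,600),interpolation=2);out[:300,500:]=cr(cs["color"],v);out[300:,500:]=cr(cd["color"],u)
cv2.imwrite("pics/w8.png",out)
E
```

```text
panel tcp mm [ 72.3 -68.   47.5] rot [7.000e-02 1.000e-02 8.942e+01] F panel [-6.3 -1.6  0.3] w 0.0213 t 18.6 dq 0.06
theta -0.013169561114832586 r 0.17201253627584498
0.0 [-0.  -2.3 -0.5] [-0.  -0.  -0.6]
```

It clicked past the catch: the tool jumped from 66.5 to 72.3 mm and the force fell to 6 N. One small extra push will confirm the stop, then I'll back off and retreat.

Call:
jog_arm(
  increments=[
    [0.25,0,0.0006,0,0,0,0],
    [0.25,0,0.0012,0,0,0,0],
    [0.25,0,0.0018,0,0,0,0],
    [0.25,0,0.002,0,0,0,0],
    [0.25,0,0.002,0,0,0,0],
    [0.25,0,0.002,0,0,0,0],
    [0.25,0,0.002,0,0,0,0],
    [0.25,0,0.002,0,0,0,0],
  ],
)

```text
time_s: 19.75
eef_pos: [0.6478, 0.1351, 0.1785]
tcp_rot: [[-0.953, 0.253, 0.168], [0.303, 0.781, 0.546], [0.007, 0.571, -0.821]]
force: [-2.9, -11.2, -5.1]
grip_width: 0.0216
```

```bash
python3 sw.py 0
```

```text
panel tcp mm [ 72.5 -68.   47.5] rot [ 0.18  0.11 89.37] F panel [-13.6  -0.6   2.5] w 0.0212 t 19.8 dq 0.1
theta -0.014260628777850906 r 0.17202127616189342
0.0 [-0.  -2.5 -0.5] [-0.2 -0.  -0.6]
```

Call:
jog_arm(
  increments=[
    [0.25,0,-0.002,0,0,0,0],
    [0.25,0,-0.004,0,0,0,0],
    [0.3,0,-0.005,0,0,0,0],
    [0.45,0,-0.005,0,0,0,0],
    [0.45,0,-0.005,-0.015,0,0,0],
    [0.45,0,-0.005,-0.04,0,0,0],
    [0.45,0,-0.005,-0.075,0,0,0],
    [0.45,0,-0.005,-0.11,0,0,0],
  ],
)

```text
time_s: 20.8
eef_pos: [0.6282, 0.0718, 0.2691]
tcp_rot: [[-0.953, 0.251, 0.169], [0.302, 0.78, 0.548], [0.005, 0.574, -0.819]]
force: [-0.1, 0.3, -0.5]
grip_width: 0.0383
```

Call:
jog_arm(
  increments=[
    [0.45,0,0,-0.03,0,0,0],
    [0.45,0,-0.02,-0.06,0,0,0],
    [0.45,0,-0.04,-0.08,0,0,0],
    [0.45,0,-0.06,-0.08,0,0,0],
    [0.45,0,-0.08,-0.08,0,0,0],
    [0.45,0,-0.08,-0.08,0,0,0],
    [0.45,0,-0.08,-0.08,0,0,0],
    [0.45,0,-0.08,-0.08,0,0,0],
  ],
)

```text
time_s: 21.8
eef_pos: [0.5951, -0.0328, 0.2871]
tcp_rot: [[-0.953, 0.25, 0.168], [0.302, 0.78, 0.548], [0.006, 0.574, -0.819]]
force: [-0.6, 0.5, -0.1]
grip_width: 0.0383
```

Run:
```python
from h import *
st();s=state();c=camera("wrist");cs,cd=camera("scene"),camera("side")
u=proj(cd,t+R@[.03,0,.02]);v=proj(cs,t+R@[.03,0,.02])
def cr(I,u,h=50,w=50):
    x,y=int(u[0]),int(u[1]);return cv2.resize(I[y-h:y+h,x-w:x+w],(300,300),interpolation=2)
out=np.zeros((600,800,3),np.uint8);out[:312,:500]=cv2.resize(c["color"],(500,312));out[:300,500:]=cr(cs["color"],v);out[300:,500:]=cr(cd["color"],u)
out[313:600,:500]=cv2.resize(c["color"][40:212,170:470],(500,287),interpolation=2)
cv2.imwrite("pics/w9.png",out)
for n,p in dict(knobtop=[.07,-.068,.062],tip=[.07,-.1,.02],peg=[.105,-.0345,.02],ring=[.1025,-.0345,.008],jaw=[-.039,-.0345,.008]).items(): print(n,proj(c,t+R@p,s).round(1),(proj(c,t+R@p,s)*.781).round(0))
```

```text
panel tcp mm [ -9.4 -67.3 237.4] rot [ 4.000e-02 -5.000e-02  8.949e+01] F panel [ 0.2  0.7 -0.2] w 0.0383 t 21.8 dq 0.23
knobtop [387.6 179.4] [303. 140.]
tip [377.9 196.8] [295. 154.]
peg [410.7 143.1] [321. 112.]
ring [405.5 142. ] [317. 111.]
jaw [288.9 143. ] [226. 112.]
```

View pics/w9.png

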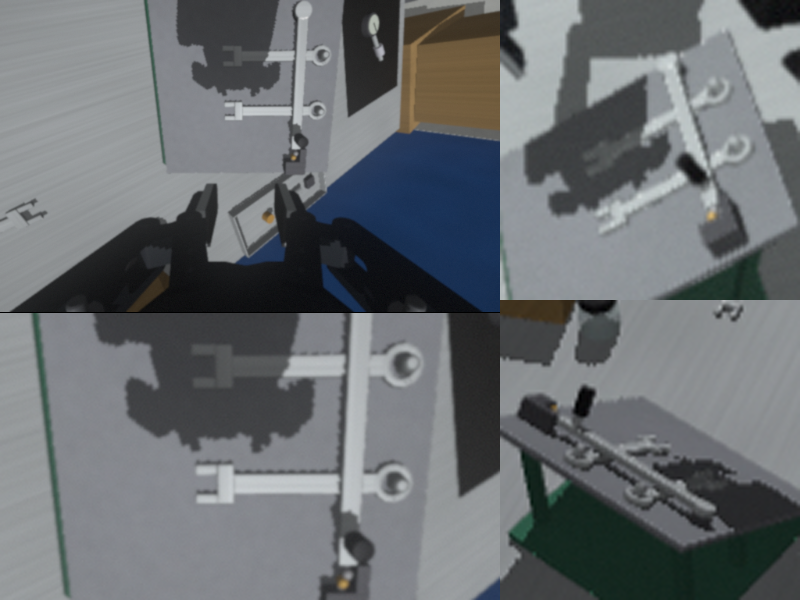

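The bar lies across both shanks, with the knob at (303,140) against a predicted (303,140). The spanner is straight, with its ring at (317,110) and jaw at (228,111), and the hand is clear of everything. Handing in.

```bash
python3 -c "
from plant import *
print(hand_in())"
```

```text
the job is handed in; nothing more can be done
None
```

The ring spanner hangs on the free peg, flat on the panel with its shank straight down the slope, and I let go of it. I then swung the keeper bar up over both shanks until it clicked past the catch and sat against the stop. I handed in at about 22 s.

**Last checks:**
- **Catch and stop:** the bar passed the catch at a little over 20 N. A further push gave about 7 N more for 0.2 mm of movement, so it was against the stop.
- **Knob and spanner position:** in the final wrist image both were where the home position predicts, within about 2 pixels. The spanner was parallel to the one already there.
- **Hand clear:** the gripper was about 24 cm out from the panel, with no contact force.

**What disagreed or was not checked:**
- The push at the catch, last read at 20.6 N, was slightly over the stated 15–20 N.
- The gripper's width reading was about 3 mm below the shank's real width. It made no difference to the job.
- I did not measure the other loose tools again. The arm did not go near them.

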